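Let the large tea ball out of the two-lane stand

ROBOT

A 6-joint arm with a two-finger parallel gripper is mounted at the origin on a cart in front of the work surface, level with it; the furniture and walls round the work are solid. World frame = base frame: x ahead of the robot, y to its left, z up, the work surface at z = 0. Lengths are in m, angles in rad, forces in N, time in s.
With the tool pointing down it reaches from about 0.35 to 0.925 m from the base axis. Payload 6.4 kg.
Tool frame: the origin (TCP) lies on the centre line of the jaws, within the pads' length; the fingertips stand 17 mm ahead of it and the grasp point (between the pads) lies 2 mm behind it; z points along the fingers, y is the line along which they close (so a half turn about z gives the same grasp; the last joint's range is limited). The gripper opens to 94 mm and grips with 3 to 60 N. Pads are 16 mm wide; open, the fingers measure 119 mm over their backs; the gripper's body (75 mm by 177 mm) begins 78 mm behind the grasp point.
Start: joints at [0.949, 0.245, 1.558, -0, 1.339, -0.174], TCP at [0.281, 0.586, 0.222] pointing down, gripper open.
Joint ranges: [-3.13, 3.13], [-1.02, 2.26], [0.13, 2.54], [-0.95, 4.09], [0.21, 2.88], [-2.74, 2.74]. Speed limits (rad/s): [2.57, 2.57, 3.14, 3.14, 3.14, 3.14].

INTERFACE

Orientations are given as [roll, pitch, yaw] about the fixed x, y, z axes, in that order (R = Rz(yaw) Ry(pitch) Rx(roll)).
In Python, from plant import manip gives the robot as it stands.
- The arm moves only by the tool servo_tool, never from a script. Its argument "motion" is a list that holds one entry, the list of rows, each a list of 7 numbers: the turn, a rotation vector about the tool's x, y, z in degrees, then the shift along the tool's x, y, z in cm, then the closure, from -1 (fully open) to 1 (shut). A call has 1 to 10 rows; each row is the pose to reach, as a shift and turn from the pose commanded when the call began, along the tool's axes at that moment; what a row does not reach only later rows make up. A row lasts 1/8 s, in which the tool goes at most 62.5 mm and 10.7 degrees, less where a joint would pass 70% of its speed; a pose out of reach is approached as far as the arm can. A call with a gripper value outside its range is refused whole. The fingers move at their own pace and stop on an object; "newtons" is the grip in N (left out, the last holds). Time passes only in rows, so rows that repeat a pose let the fingers close. It gives the time, the measured TCP pose, the force, the opening and the grip force at its end, in the units of the state.
- manip.sense(): the state, without advancing time (a new reading comes with each control period).
- manip.capture(name): name is "side" or "top" or "wrist"; returns a dict with "pixels" (480x640x3 uint8, red, green, blue), "fx", "fy", "cx", "cy" (pixels), "k1" (the pictures are not rectified: a ray, as slopes to the right and down, at radius r is drawn at 1 + k1 r^2 times it, then the intrinsics apply), "position" and "orientation" of the camera in the world. Camera axes: x right, y down, z forward; pixel columns grow to the right and rows downward; lengths in m; the calibration is good to about 2 mm. A picture is of the moment at which its call begins. There is no depth.
- manip.hand_in(): hands the job in; it is judged then, once.
Trained networks look in the newest picture that a camera, given by its name, has taken for a name from the list of things; names that differ only in an ending like _2 or _b are one class to them, and where a whole thing is asked for, a point or a joint stands for the part that bears it (a point fixed in the world has none). Each returns a list of dicts, best first, with "confidence" (0 to 1); they miss things now and then, are a little off and sometimes report something else, mostly with a low value. They report only what shows in the picture. A call takes as long as a camera call.
- manip.regions_of(target, camera): "mask" (480x640 bool, what is visible of it) and "extent" ([left, top, right, bottom] in pixels, round what is visible of it).
- manip.mark_of(target, camera): "point" ([column, row] in pixels: a listed point, or the origin of a listed thing).
The state is a dict: "t": time; "joint_pos": joint angles; "qvel": joint speeds; "joint_efforts": joint torques, N m; "position": TCP position; "tcp_rot": TCP orientation; "wrist_force": force on the tool from outside, world axes, zero at the start; "ft_torque": the same for the moment, N m; "finger_gap": finger opening in m; "finger_force": force on a finger pad.
Only numpy, scipy, OpenCV 4.12 (cv2) and the standard library are available. Lean on these libraries where they do the work, as an engineer would, in place of code of your own. Each camera call takes 0.05 s, during which the arm holds its last target. There are 200 camera calls.

TASK

Push the tray fully home under the chutes, then press down the paddle of the lever whose gate holds back the large tea ball, so that it rolls out into the tray, and let the paddle come up again. Only push and press: do not grasp or lift anything, do not touch the tea balls, keep the small one behind its gate and leave the things round about alone.

Things in the scene. Friction and masses are not known exactly. Their poses are not given: they have to be found in the camera images.
- tea_stand: white sheet-metal stand fixed on a wooden board whose top is at z = 0.045. Origin: on its underside, below the two gates; x runs from the tray end (-x) to the paddle end (+x), y across, z up. Base plate x -0.215 to 0.150, y +-0.095, 10 mm thick. Rails 17 mm high guide the tray along x, stops end its travel. Nothing of the stand is higher than 0.147 above its underside
- near_lip (a point): middle of the near chute's lower lip, 58 mm above the stand's underside at stand x = -0.028, y = +0.045. The chute, 42 mm wide inside, slopes down to it from stand x = 0.098; a steel gate hanging from the lever's front end closes it at stand x = 0
- far_lip (a point): middle of the far chute's lower lip, 58 mm above the stand's underside at stand x = -0.028, y = -0.045. The chute, 42 mm wide inside, slopes down to it from stand x = 0.098; a steel gate hanging from the lever's front end closes it at stand x = 0
- catch_tray: loose open aluminium tray, 85 (along x) x 150 x 38 mm, 0.15 to 0.31 kg; origin: centre of its underside; axes as the stand's. It lies on the base plate between the rails, 50 to 85 mm short of home. Home (against the stops) its origin is at stand x = -0.0545, y = 0, z = 0.010 and both chute lips are over it. Its outer face towards -x is the one to push
- near_lever (a joint): hinge of the near rocking lever, above the chute at stand y = +0.045; level axis across the stand at stand x = 0.085, height 0.135. 0 = level, gate shut (a light spring returns it there); 0.5 rad = paddle fully down, gate fully up. The large ball gets through somewhere between 0.3 and 0.4 rad
- far_lever (a joint): hinge of the far rocking lever, above the chute at stand y = -0.045; level axis across the stand at stand x = 0.085, height 0.135. 0 = level, gate shut (a light spring returns it there); 0.5 rad = paddle fully down, gate fully up. The large ball gets through somewhere between 0.3 and 0.4 rad
- near_paddle (a point): black ribbed paddle at the rear end of the near lever (on the robot's side), 45 x 44 mm; this point: middle of its top; at rest at stand (0.140, +0.045, 0.145). Pressing it down takes about 3 N at first, 6 N at the end of its 26 mm travel, then it meets its stop
- far_paddle (a point): black ribbed paddle at the rear end of the far lever (away from the robot), 45 x 44 mm; this point: middle of its top; at rest at stand (0.140, -0.045, 0.145). Pressing it down takes about 3 N at first, 6 N at the end of its 26 mm travel, then it meets its stop
- large_ball_center (a point): centre of the large tea ball, plain steel, 36 mm across, about 45 g; it lies in one of the two chutes (either) against its gate, its centre then about 0.020 m behind the gate
- small_ball_center (a point): centre of the small tea ball, plain steel, 20 mm across, 20 g; in the other chute, against the other gate
- cover_board: plain wooden board, 500 x 505 x 15 mm, fixed on the hob, carrying the stand and the loose things; origin: centre of its underside. A small oven with a tall cooker on it stands at the right behind (x above 0.55, y below -0.20, up to z = 0.41): keep the hand and arm clear of it
- mug_1: white mug with a handle, 92 x 127 x 95 mm; loose bystander; origin: centre of its underside
- spice_jar_1: glass spice jar with a yellow cap, 45 x 44 x 100 mm; loose bystander; origin: centre of its underside
- moka_pot: upper half of a small coffee pot with a black handle, 82 x 133 x 109 mm; loose bystander; origin: centre of its underside
- egg_timer: round kitchen timer, 63 x 63 x 60 mm; loose bystander; origin: centre of its underside
- pot_1: small round cosmetic pot with a grey lid, 69 mm across, 41 mm high; loose bystander; origin: centre of its underside
- bottle_1: brown dropper bottle, 33 mm across, 102 mm high; loose bystander; origin: centre of its underside
- large_ball: the large tea ball as a body; origin at a point of its surface, so use its centre
- small_ball: the small tea ball as a body; origin at a point of its surface, so use its centre

How it is judged:
On the way, in this order (a step that is already met when the one before it is completed fails the run):
1. the tray is pushed home under the chutes (x of catch_tray in the frame of tea_stand between -0.062 and -0.048 m and z of catch_tray in the frame of tea_stand below 0.015 m), for 0.2 s.
2. a finger presses a paddle down and its gate is up (((value of joint near_lever above 0.2 rad and contact force between the fingers and near_lever_c4 above 0.5 N) or (value of joint far_lever above 0.2 rad and contact force between the fingers and far_lever_c4 above 0.5 N))), for 0.1 s.
At the end, for the whole second after the job is handed in: The tray is home (within 7 mm of its stops) and flat on the base; the large tea ball lies in it, nearly at rest (below 0.08 m/s); the small one is still behind its gate; both levers are back level (below 0.06 rad) (all of step 1 and x of large_ball_center in the frame of catch_tray between -0.04 and 0.04 m and y of large_ball_center in the frame of catch_tray between -0.073 and 0.073 m and z of large_ball_center in the frame of catch_tray between 0 and 0.035 m and x of small_ball_center in the frame of tea_stand above 0 m and value of joint each of near_lever, far_lever below 0.06 rad and linear speed of large_ball below 0.08 m/s); the robot touches nothing.
It fails at once if the small tea ball leaves its lane (x of small_ball_center in the frame of tea_stand below 0 m or z of small_ball_center in the frame of tea_stand above 0.16 m).
It fails at once if the tray is lifted or tipped (z of catch_tray in the frame of tea_stand above 0.02 m or angle between catch_tray's own z axis and vertical above 0.15 rad).
It fails at once if the fingers touch a tea ball (contact force between the fingers and large_ball above 0.3 N or contact force between the fingers and small_ball above 0.3 N).
It fails at once if a bystander is moved by more than 3 cm or knocked over (distance of any of mug_1, spice_jar_1, moka_pot, egg_timer, pot_1, bottle_1 from where it was at the start of the episode above 0.03 m or angle between any of mug_1, spice_jar_1, moka_pot, egg_timer, pot_1, bottle_1's own z axis and vertical above 0.5 rad).
It also fails if it takes over 45 s, if anything falls off the work surface, if the arm or the gripper's body presses on something with over 40 N, if the wrist force passes 120 N, or if a joint passes its speed limit or range.

## Working session

There is one attempt and no reset: what is moved stays moved. The work goes in short steps, Python scripts to look and compute and a tool call to move; the robot and the scene stay as the last step left them, time stands still between calls to the robot, and variables do not carry over. Pictures are saved under pics/ and viewed, at most 10 in all, crops included, and the job is handed in when it is done.

Besides the shell and the picture viewer there is one more tool, called as name([rows], argument=value, ...), one row to a line, values as JSON. servo_tool: Moves the arm, as the interface text tells. Its arguments: {"type":"object","properties":{"motion":{"type":"array"},"newtons":{"type":"number"}},"required":["motion"]}

```bash
mkdir -p pics
cat > h.py <<'E'
import numpy as np, cv2, json
from scipy.spatial.transform import Rotation as R
from plant import manip
def rotm(o):
    o=np.array(o,float)
    if o.shape==(3,3): return o
    if o.shape==(3,): return R.from_euler('xyz',o).as_matrix()
    raise Exception(str(o))
def ray(c,p):
    d=np.array([(p[0]-c['cx'])/c['fx'],(p[1]-c['cy'])/c['fy']]); u=d.copy()
    for _ in range(20): u=d/(1+c['k1']*(u@u))
    v=rotm(c['orientation'])@np.array([u[0],u[1],1]); return np.array(c['position']),v/np.linalg.norm(v)
def proj(c,P):
    q=(np.atleast_2d(P)-np.array(c['position']))@rotm(c['orientation']); u=q[:,:2]/q[:,2:]
    u=u*(1+c['k1']*(u**2).sum(1))[:,None]; return u*[c['fx'],c['fy']]+[c['cx'],c['cy']]
def atz(c,p,z):
    o,v=ray(c,p); return o+v*(z-o[2])/v[2]
def save(c,n): cv2.imwrite('pics/'+n,c['pixels'][:,:,::-1])
E
python3 - <<'E'
from h import *
print(manip.sense())
for n in ['side','top']:
    c=manip.capture(n); save(c,n+'0.png'); print(n,{k:v for k,v in c.items() if k!='pixels'})
    for t in ['tea_stand','near_lip','far_lip','catch_tray','near_paddle','far_paddle','large_ball_center','small_ball_center','mug_1','spice_jar_1','moka_pot','egg_timer','pot_1','bottle_1']:
        print(t,[(np.round(m['point'],1).tolist(),round(m['confidence'],2)) for m in manip.mark_of(t,n)[:2]])
E
```

```text
{'t': 0.0, 'joint_pos': array([ 9.48863313e-01,  2.45829659e-01,  1.55899907e+00, -1.66387652e-05,
        1.33870676e+00, -1.74095548e-01]), 'qvel': array([-3.26452647e-05,  5.49201847e-04,  1.27569604e-03, -3.52150858e-04,
        1.01282317e-03,  8.52291412e-04]), 'joint_efforts': array([ 5.85040416e-04, -4.15845466e+01, -3.14597082e+01,  6.84494711e-02,
        3.32876737e-02, -1.70633025e-04]), 'position': array([0.28111959, 0.58543164, 0.2213434 ]), 'tcp_rot': array([-3.13967638e+00, -3.20592324e-04,  2.69375872e+00]), 'wrist_force': array([0.21531523, 0.37097785, 0.49975651]), 'ft_torque': array([-0.05231901, -0.0158357 ,  0.01211018]), 'finger_force': 0.0, 'finger_gap': 0.09399988516225728}
side {'fx': 514.5956537831553, 'fy': 514.5956537831553, 'cx': 324.6047138766604, 'cy': 235.50932705124475, 'k1': -0.013459505618866522, 'position': array([ 0.44529608, -0.62138413,  0.58905482]), 'orientation': array([-2.13522397,  0.02419311, -0.18809108])}
tea_stand [([300.3, 280.8], 0.78)]
near_lip [([268.6, 263.4], 0.56)]
far_lip [([327.1, 254.9], 0.78), ([386.4, 251.0], 0.3)]
catch_tr
[... 510 characters left out ...]
72907289474, 'position': array([0.40319573, 0.09354092, 0.98567656]), 'orientation': array([-2.98987984, -0.01549391, -1.55813139])}
tea_stand [([315.6, 242.4], 0.68)]
near_lip [([333.1, 272.8], 0.59)]
far_lip [([338.4, 213.8], 0.67)]
catch_tray [([385.7, 258.1], 0.8)]
near_paddle [([205.8, 248.7], 0.74)]
far_paddle [([219.4, 187.2], 0.68)]
large_ball_center [([297.1, 265.3], 0.9), ([338.0, 211.6], 0.42)]
small_ball_center [([315.1, 206.4], 0.61)]
mug_1 [([287.0, 134.3], 0.77)]
spice_jar_1 [([337.5, 160.0], 0.81)]
moka_pot [([410.6, 159.8], 0.66), ([334.2, 158.9], 0.62)]
egg_timer [([351.1, 337.5], 0.73)]
pot_1 [([292.0, 330.2], 0.6)]
bottle_1 [([241.1, 317.6], 0.85), ([335.9, 160.5], 0.73)]
```

View pics/side0.png

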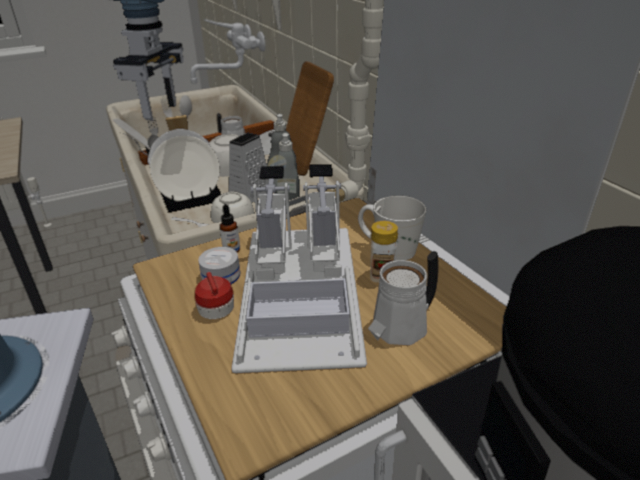

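View pics/top0.png

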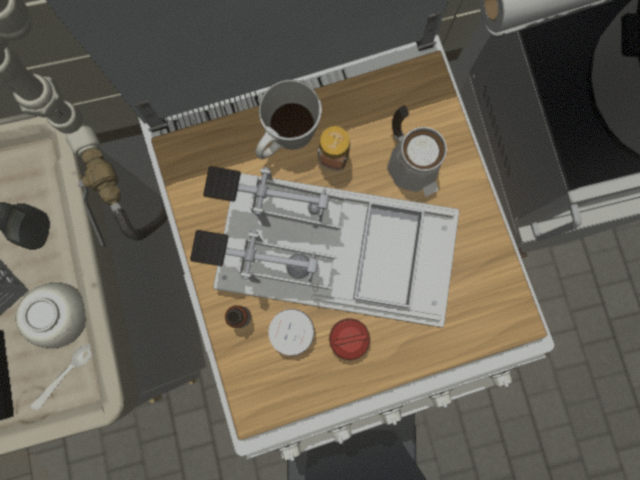

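```bash
cat > fit.py <<'E'
from h import *
from scipy.optimize import least_squares
def fit(obs):
    # obs: (cam, pt, local)
    def w(p,l):
        c,s=np.cos(p[2]),np.sin(p[2]); l=np.array(l); return np.array([p[0]+c*l[0]-s*l[1],p[1]+s*l[0]+c*l[1],0.045+l[2]])
    f=lambda p:np.concatenate([proj(c,w(p,l))[0]-q for c,q,l in obs])
    best=None
    for y in np.arange(-3,3.1,1):
        r=least_squares(f,[.5,.1,y],loss='soft_l1',f_scale=2)
        if best is None or r.cost<best.cost: best=r
    return best.x,f(best.x).reshape(-1,2),w
E
python3 - <<'E'
from fit import *
L={'tea_stand':(0,0,0),'near_lip':(-.028,.045,.058),'far_lip':(-.028,-.045,.058),'near_paddle':(.14,.045,.145),'far_paddle':(.14,-.045,.145)}
obs=[];lab=[];C={}
for n in ['side','top']:
    c=C[n]=manip.capture(n)
    for t in L:
        m=manip.mark_of(t,n)
        if m: obs.append((c,m[0]['point'],L[t]));lab.append(n+t)
p,r,w=fit(obs); print(p)
for a,b in zip(lab,r): print(a,b.round(1))
c=C['top']
q=lambda P:(np.array([[np.cos(p[2]),np.sin(p[2])],[-np.sin(p[2]),np.cos(p[2])]])@(P[:2]-p[:2])).round(4)
print('tray',q(atz(c,manip.mark_of('catch_tray','top')[0]['point'],.055)), q(atz(C['side'],manip.mark_of('catch_tray','side')[0]['point'],.055)))
for t in ['large_ball_center','small_ball_center']: print(t,q(atz(c,manip.mark_of(t,'top')[0]['point'],.045+.085)))
for t in ['mug_1','spice_jar_1','moka_pot','egg_timer','pot_1','bottle_1']:
  for n in C:
    m=manip.mark_of(t,n)
    if m: P=atz(C[n],m[0]['point'],.045); print(t,n,P.round(3),q(P))
E
```

```text
[0.52468858 0.09881026 1.43927827]
sidetea_stand [-0.2 -2.1]
sidenear_lip [ 0.8 -3.3]
sidefar_lip [-1.9  0.5]
sidenear_paddle [-1.8  2.3]
sidefar_paddle [ 2.2 -0.1]
toptea_stand [-0.1  0.5]
topnear_lip [-1.1  0.2]
topfar_lip [ 0.5 -1.4]
topnear_paddle [3. 1.]
topfar_paddle [-0.3 -0.9]
tray [-0.1122  0.0055] [-0.1112  0.0028]
large_ball_center [0.0195 0.0438]
small_ball_center [ 0.0162 -0.0445]
mug_1 side [0.7   0.143 0.045] [ 0.0668 -0.1683]
mug_1 top [0.709 0.157 0.045] [ 0.0817 -0.1755]
spice_jar_1 side [0.666 0.077 0.045] [-0.0028 -0.1428]
spice_jar_1 top [0.667 0.07  0.045] [-0.0102 -0.1453]
moka_pot top [ 0.668 -0.049  0.045] [-0.1278 -0.1619]
egg_timer side [0.379 0.047 0.045] [-0.0709  0.1373]
egg_timer top [0.381 0.046 0.045] [-0.0715  0.1353]
pot_1 side [0.381 0.136 0.045] [0.0177 0.1471]
pot_1 top [0.386 0.144 0.045] [0.0265 0.1439]
bottle_1 side [0.407 0.232 0.045] [0.1162 0.1341]
bottle_1 top [0.41  0.215 0.045] [0.0999 0.1286]
```

The side view shows the tray at about (297,310), short of the chutes. In the top view the larger ball sits in the near lane at (298,265) and the small one in the far lane at (317,209). I'll check the fit with an overlay and plan the approach.

```bash
cat >> h.py <<'E'
ST=np.array([0.5247,0.0988,1.4393])
def s2w(l):
    c,s=np.cos(ST[2]),np.sin(ST[2]); l=np.asarray(l,float); return np.array([ST[0]+c*l[0]-s*l[1],ST[1]+s*l[0]+c*l[1],.045+l[2]])
def w2s(P):
    c,s=np.cos(ST[2]),np.sin(ST[2]); d=np.asarray(P)-[ST[0],ST[1],.045]; return np.array([c*d[0]+s*d[1],-s*d[0]+c*d[1],d[2]])
def plan(l):
    s=manip.sense(); Rt=rotm(s['tcp_rot']); T=rotm([np.pi,0,ST[2]])
    print('stand now',w2s(s['position']).round(4),'shift cm',(100*Rt.T@(s2w(l)-s['position'])).round(2),'turn',np.degrees(R.from_matrix(Rt.T@T).as_rotvec()).round(2),'F',s['wrist_force'].round(2),'t',s['t'])
E
python3 - <<'E'
from h import *
c=manip.capture('top'); im=cv2.resize(c['pixels'][130:400,150:500,::-1],None,fx=2,fy=2)
def poly(ls,col):
    q=(proj(c,np.array([s2w(l) for l in ls]))-[150,130])*2; cv2.polylines(im,[q.round().astype(int).reshape(-1,1,2)],True,col,1)
poly([(-.215,-.095,.01),(.15,-.095,.01),(.15,.095,.01),(-.215,.095,.01)],(0,0,255))
for y in(.045,-.045): poly([(.14-.0225,y-.022,.145),(.14+.0225,y-.022,.145),(.14+.0225,y+.022,.145),(.14-.0225,y+.022,.145)],(0,255,0))
x=-.1117; poly([(x-.0425,-.075,.048),(x+.0425,-.075,.048),(x+.0425,.075,.048),(x-.0425,.075,.048)],(255,0,0))
cv2.imwrite('pics/ov.png',im)
plan([-.19,0,.26]); print(s2w([-.19,0,.26]),s2w([.14,.045,.2]))
E
```

```text
stand now [0.451  0.305  0.1774] shift cm [-48.93 -51.43  -8.25] turn [-0.    0.   71.87] F [0.1  0.43 0.6 ] t 2.95
[ 0.49978764 -0.08955969  0.305     ] [0.49844497 0.24349165 0.245     ]
```

View pics/ov.png

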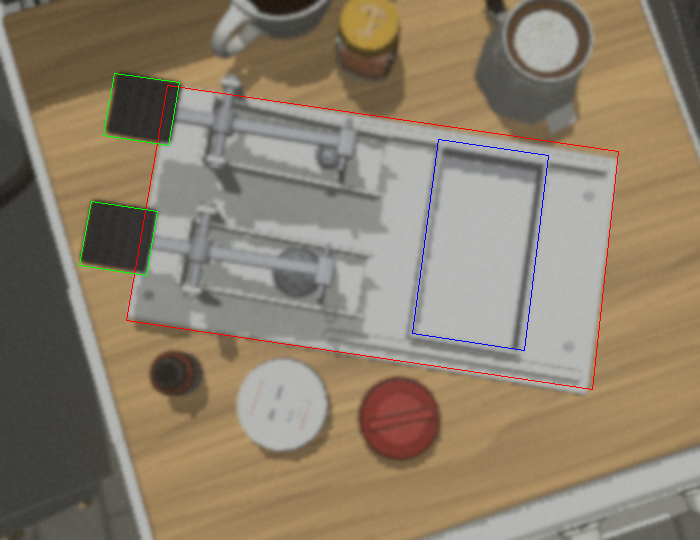

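The overlay fits within 2–3 px. The large ball is in the near lane, at crop (297,270), and the small one is in the far lane, at (328,155). I'll move over to the tray end.

servo_tool([
  [[0, 0, 0, 0, 0, -6, 1], [0, 0, 0, 0, 0, -8.2, 1], [0, 0, 10, -4, -4.2, -8.2, 1], [0, 0, 20, -8, -8.4, -8.2, 1], [0, 0, 30, -12, -12.6, -8.2, 1], [0, 0, 40, -16, -16.8, -8.2, 1], [0, 0, 50, -20, -21, -8.2, 1], [0, 0, 60, -24, -25.2, -8.2, 1], [0, 0, 70, -28, -29.4, -8.2, 1], [0, 0, 71.9, -32, -33.6, -8.2, 1]],
], newtons=5)

```text
t: 4.2
position: [0.4247, 0.1427, 0.3048]
tcp_rot: [3.14, -0.0, 1.437]
wrist_force: [-0.1, -0.0, 1.0]
finger_gap: 0.0007
finger_force: 0.0
```

```bash
python3 -c "
from h import *
plan([-.19,0,.26])"
```

```text
stand now [0.0304 0.1049 0.2598] shift cm [-2.202e+01  1.054e+01 -1.000e-02] turn [ 0.07 -0.02 -0.12] F [-0.09 -0.03  1.02] t 4.2
```

servo_tool([
  [[0, 0, 0, -5.5, 2.6, 0, 1], [0, 0, 0, -11, 5.3, 0, 1], [0, 0, 0, -16.5, 7.9, 0, 1], [0, 0, 0, -22, 10.5, 0, 1], [0, 0, 0, -22, 10.5, 0, 1], [0, 0, 0, -22, 10.5, 6, 1], [0, 0, 0, -22, 10.5, 12, 1], [0, 0, 0, -22, 10.5, 18, 1], [0, 0, 0, -22, 10.5, 21.5, 1], [0, 0, 0, -22, 10.5, 21.5, 1]],
])

```text
t: 5.45
position: [0.4972, -0.0855, 0.0869]
tcp_rot: [-3.135, -0.002, 1.44]
wrist_force: [0.0, -0.2, 0.6]
finger_gap: 0.0001
finger_force: 0.0
```

```bash
python3 -c "
from h import *
plan([-.105,0,.045])
c=manip.capture('side'); save(c,'s1.png')"
```

```text
stand now [-0.1863  0.0031  0.0419] shift cm [ 8.13  0.31 -0.29] turn [-0.36 -0.11  0.04] F [ 0.04 -0.21  0.59] t 5.45
```

View pics/s1.png

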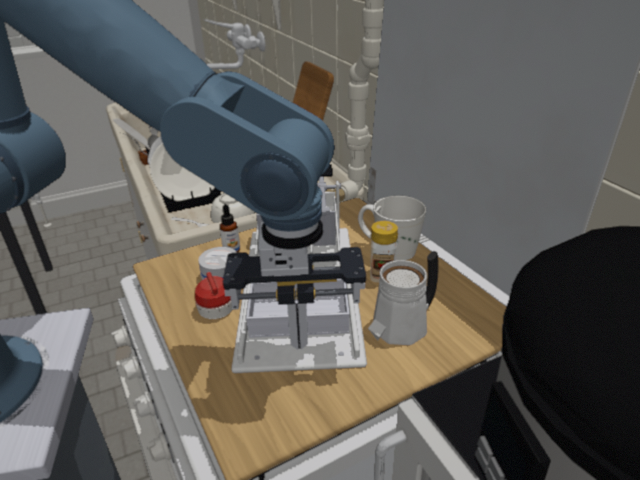

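The closed fingers at (297,320) stand just in front of the tray's outer face, clear of the moka pot. I'll push.

servo_tool([
  [[0, 0, 0, 1.5, 0.3, -0.2, 1], [0, 0, 0, 2.3, 0.3, -0.2, 1], [0, 0, 0, 3.1, 0.3, -0.2, 1], [0, 0, 0, 3.9, 0.3, -0.2, 1], [0, 0, 0, 4.7, 0.3, -0.2, 1], [0, 0, 0, 5.5, 0.3, -0.2, 1], [0, 0, 0, 6.2, 0.3, -0.2, 1], [0, 0, 0, 6.8, 0.3, -0.2, 1], [0, 0, 0, 7.3, 0.3, -0.2, 1], [0, 0, 0, 7.5, 0.3, -0.2, 1]],
])

```text
t: 6.75
position: [0.5125, -0.0132, 0.0915]
tcp_rot: [3.141, 0.0, 1.439]
wrist_force: [1.0, -3.3, 1.3]
finger_gap: 0.0005
finger_force: 1.5
```

```bash
python3 -c "
from h import *
plan([-.105,0,.045])"
```

```text
stand now [-0.1127 -0.0026  0.0465] shift cm [ 0.77 -0.26  0.15] turn [ 0.01  0.01 -0.01] F [ 0.97 -3.28  1.34] t 6.75
```

servo_tool([
  [[0, 0, 0, 0.3, 0, 0, 1], [0, 0, 0, 0.5, 0, 0, 1], [0, 0, 0, 0.7, 0, 0, 1], [0, 0, 0, 0.7, 0, 0, 1]],
])

```text
t: 7.25
position: [0.5132, -0.0064, 0.0914]
tcp_rot: [-3.141, -0.0, 1.439]
wrist_force: [0.5, -3.1, 1.5]
finger_gap: 0.0004
finger_force: 1.3
```

servo_tool([
  [[0, 0, 0, 0.1, 0, 0, 1], [0, 0, 0, 0.2, 0, 0, 1], [0, 0, 0, 0.2, 0, 0, 1]],
])

```text
t: 7.62
position: [0.5129, -0.0058, 0.0915]
tcp_rot: [-3.14, 0.003, 1.44]
wrist_force: [-2.9, -8.6, 4.9]
finger_gap: 0.0002
finger_force: 4.5
```

```bash
python3 -c "
from h import *
plan([-.105,0,.045])"
```

```text
stand now [-0.1053 -0.002   0.0465] shift cm [ 0.03 -0.2   0.15] turn [-0.11  0.18  0.01] F [-2.94 -8.62  4.89] t 7.625
```

Contact force rises exactly at the predicted stop. I'll back off and go up.

servo_tool([
  [[0, 0, 0, -1, 0, 0, 1], [0, 0, 0, -3, 0, 0, 1], [0, 0, 0, -3.5, 0, -3, 1], [0, 0, 0, -3.5, 0, -9, 1], [0, 0, 0, -3.5, 0, -15, 1], [0, 0, 0, -3.5, 0, -20, 1], [0, 0, 0, -3.5, 0, -20, 1]],
])

```text
t: 8.5
position: [0.5107, -0.0394, 0.2959]
tcp_rot: [3.134, -0.0, 1.439]
wrist_force: [-1.3, 0.6, 0.1]
finger_gap: 0.0006
finger_force: 0.0
```

Run:
```python
from h import *
plan([.142,.045,.25])
for n in ['side','top']:
    c=manip.capture(n); save(c,n+'2.png'); m=manip.mark_of('catch_tray',n)
    print([(w2s(atz(c,k['point'],.055)).round(4),k['confidence']) for k in m])
```

```text
stand now [-0.1388 -0.0042  0.2509] shift cm [28.08 -4.93  0.05] turn [ 0.45 -0.01 -0.01] F [-1.32  0.58  0.09] t 8.5
[(array([-0.0096, -0.143 ,  0.01  ]), 0.55)]
[(array([-0.0509,  0.0097,  0.01  ]), 0.89), (array([ 0.172 , -0.0695,  0.01  ]), 0.66)]
```

View pics/side2.png

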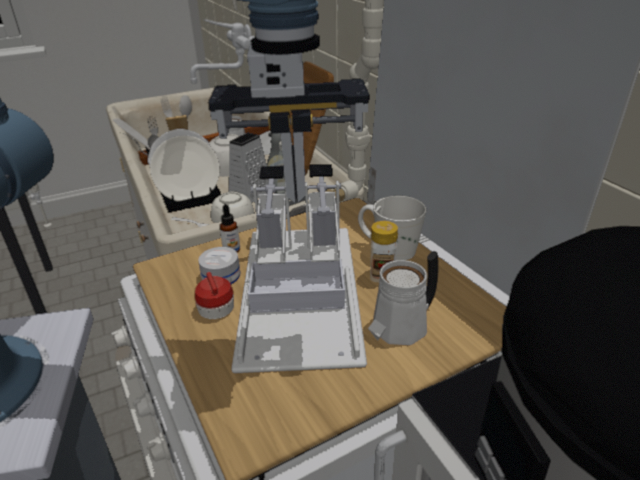

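The tray sits home against the chutes, around (297,285), and the bystanders haven't moved. Next is the near paddle.

servo_tool([
  [[0, 0, 0, 5.5, -1, 0, 1], [0, 0, 0, 11, -2, 0, 1], [0, 0, 0, 16.5, -3, 0, 1], [0, 0, 0, 22, -4, 0, 1], [0, 0, 0, 27, -4.9, 0, 1], [0, 0, 0, 28.5, -4.9, 0, 1], [0, 0, 0, 28.5, -4.9, 0, 1], [0, 0, 0, 28.5, -4.9, 4, 1], [0, 0, 0, 28.5, -4.9, 7, 1], [0, 0, 0, 28.5, -4.9, 7, 1]],
])

```text
t: 9.95
position: [0.4964, 0.2477, 0.2184]
tcp_rot: [-3.136, 0.003, 1.437]
wrist_force: [-0.3, 0.3, 1.4]
finger_gap: 0.0007
finger_force: 0.0
```

Run:
```python
from h import *
plan([.147,.045,.162])
c=manip.capture('side'); cv2.imwrite('pics/p3.png',cv2.resize(c['pixels'][80:330,170:430,::-1],None,fx=2.2,fy=2.2))
```

```text
stand now [0.1439 0.0475 0.1734] shift cm [0.32 0.26 1.14] turn [-0.34  0.16 -0.15] F [-0.25  0.35  1.42] t 9.95
```

View pics/p3.png

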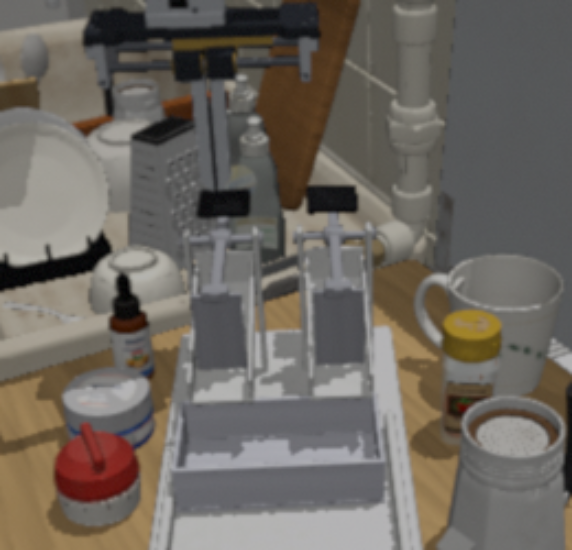

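The finger stands just above the near paddle, at crop (222,198). I'll press.

servo_tool([
  [[0, 0, 0, 0.3, 0.2, 0.7, 1], [0, 0, 0, 0.3, 0.2, 1.3, 1], [0, 0, 0, 0.3, 0.2, 1.8, 1], [0, 0, 0, 0.3, 0.2, 2.3, 1], [0, 0, 0, 0.3, 0.2, 2.8, 1], [0, 0, 0, 0.3, 0.2, 3.2, 1], [0, 0, 0, 0.3, 0.2, 3.5, 1], [0, 0, 0, 0.3, 0.2, 3.5, 1], [0, 0, 0, 0.3, 0.2, 3.5, 1], [0, 0, 0, 0.3, 0.2, 3.5, 1]],
])

```text
t: 11.25
position: [0.5006, 0.2524, 0.1867]
tcp_rot: [3.141, -0.0, 1.439]
wrist_force: [2.3, 0.8, 4.7]
finger_gap: 0.0006
finger_force: 2.5
```

Run:
```python
from h import *
plan([.147,.045,.135])
for n in['top','side']:
    c=manip.capture(n)
    print([(k['point'],w2s(atz(c,k['point'],.075)).round(4),round(k['confidence'],2)) for k in manip.mark_of('large_ball_center',n)])
cv2.imwrite('pics/p4.png',cv2.resize(c['pixels'][80:330,170:430,::-1],None,fx=2.2,fy=2.2))
```

```text
stand now [0.1491 0.044  0.1417] shift cm [-0.21 -0.1   0.67] turn [ 0.05 -0.   -0.02] F [2.3  0.77 4.71] t 11.25
[([364.5, 282.4], array([-0.0805,  0.0506,  0.03  ]), 0.76)]
[([269.9, 291.7], array([-0.0723,  0.0475,  0.03  ]), 0.72), ([388.5, 251.9], array([ 0.0223, -0.1588,  0.03  ]), 0.63), ([232.7, 249.0], array([0.0574, 0.119 , 0.03  ]), 0.58)]
```

View pics/p4.png

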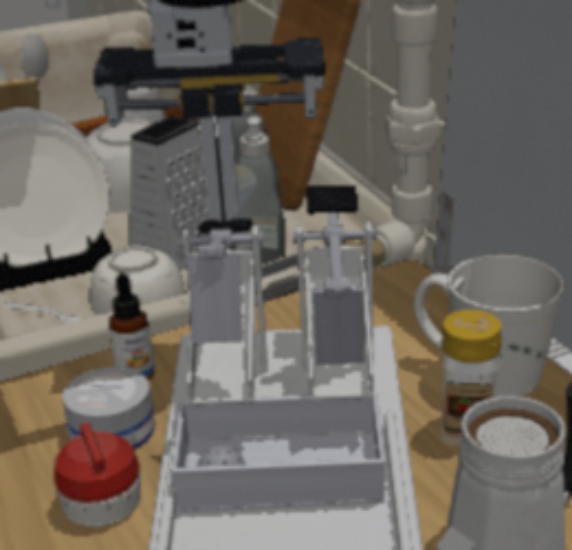

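The near paddle is down and the large ball is in the tray, at crop (222,452). I'll let the paddle up and retreat.

servo_tool([
  [[0, 0, 0, 0, 0, -0.7, 1], [0, 0, 0, 0, 0, -1.4, 1], [0, 0, 0, 0, 0, -2.2, 1], [0, 0, 0, 0, 0, -3.5, 1], [0, 0, 0, 0, 0, -7, 1], [0, 0, 0, 0, 0, -12, 1], [0, 0, 0, 0, 0, -12, 1], [0, 0, 0, 0, 0, -12, 1], [0, 0, 0, 0, 0, -12, 1], [0, 0, 0, 0, 0, -12, 1]],
])

```text
t: 12.7
position: [0.4996, 0.2523, 0.305]
tcp_rot: [-3.139, 0.001, 1.439]
wrist_force: [-0.2, 0.5, -0.1]
finger_gap: 0.0004
finger_force: 0.0
```

Run:
```python
from h import *
for i in range(3):
  for n in['side','top']:
    c=manip.capture(n)
    for t in ['large_ball_center','small_ball_center','catch_tray','near_paddle']: print(n,t,[(np.round(k['point'],1).tolist(),w2s(atz(c,k['point'],{'l':.075,'s':.13,'c':.055,'n':.19}[t[0]])).round(4),round(k['confidence'],2)) for k in manip.mark_of(t,n)[:1]])
    if n=='side': im=c['pixels']
cv2.imwrite('pics/p5.png',cv2.resize(im[80:330,170:430,::-1],None,fx=2.2,fy=2.2))
plan([.147,.045,.135])
```

```text
side large_ball_center [([271.6, 290.7], array([-0.07  ,  0.0449,  0.03  ]), 0.58)]
side small_ball_center []
side catch_tray [([295.2, 296.5], array([-0.0632,  0.008 ,  0.01  ]), 0.86)]
side near_paddle [([271.5, 167.7], array([0.1481, 0.0426, 0.145 ]), 0.65)]
top large_ball_center [([365.0, 279.0], array([-0.0805,  0.0453,  0.03  ]), 0.55)]
top small_ball_center [([313.5, 205.8], array([ 0.0124, -0.0456,  0.085 ]), 0.67)]
top catch_tray [([351.6, 255.7], array([-0.056 ,  0.0104,  0.01  ]), 0.74)]
top near_paddle [([207.3, 248.9], array([0.1424, 0.0453, 0.145 ]), 0.87)]
side large_ball_center [([267.5, 292.4], array([-0.0738,  0.0513,  0.03  ]), 0.57)]
side small_ball_center []
side catch_tray [([298.5, 293.1], array([-0.0548,  0.0025,  0.01  ]), 0.83)]
side near_paddle [([271.2, 169.2], array([0.1417, 0.0429, 0.145 ]), 0.71)]
top large_ball_center [([364.0, 279.8], array([-0.0792,  0.0468,  0.03  ]), 0.67)]
top small_ball_center [([313.2, 207.7], array([ 0.0124, -0.0428,  0.085 ]), 0.42)]
top catch_tray [([352.6, 254.7], array([-0.0573,  0.0086,  0.01  ]), 0.68)]
top near_paddle [([205.2, 248.1], array([0.1453, 0.0446, 0.145 ]), 0.9)]
side large_ball_center [([270.2, 291.9], array([-0.0729,  0.047 ,  0.03  ]), 0.75)]
side small_ball_center [([405.2, 323.0], array([-0.2233, -0.1386,  0.085 ]), 0.33)]
side catch_tray [([299.4, 292.1], array([-0.0523,  0.001 ,  0.01  ]), 0.74)]
side near_paddle [([271.9, 167.2], array([0.1503, 0.0419, 0.145 ]), 0.76)]
top large_ball_center [([362.3, 281.6], array([-0.077 ,  0.0499,  0.03  ]), 0.78)]
top small_ball_center [([219.2, 186.4], array([ 0.1536, -0.0539,  0.085 ]), 0.64)]
top catch_tray [([348.9, 252.0], array([-0.0509,  0.0052,  0.01  ]), 0.94)]
top near_paddle [([207.2, 248.7], array([0.1426, 0.045 , 0.145 ]), 0.87)]
stand now [0.1491 0.0444 0.2614] shift cm [-0.21 -0.06 12.65] turn [-0.    0.   -0.02] F [-1.29  0.22 -0.17] t 14.2
```

View pics/p5.png

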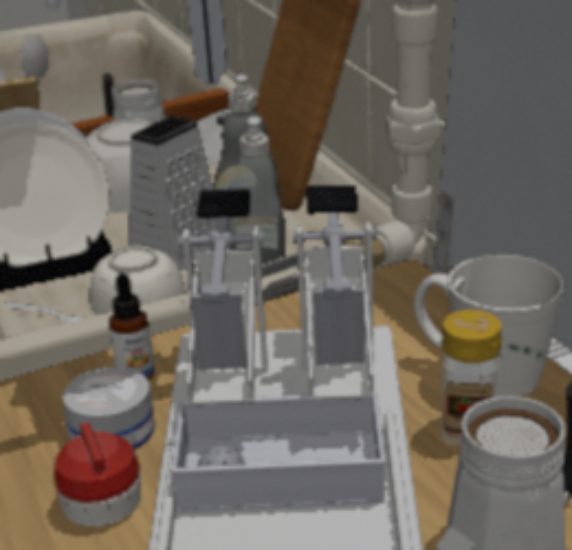

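The large ball rests in the tray at crop (222,452), with the tray home. Both levers are back level and both gates are shut.

```bash
python3 -c "
from plant import manip
print(manip.hand_in())"
```

```text
the job is handed in; nothing more can be done
None
```

I pushed the tray home and pressed the near paddle: the large tea ball lies at rest in the tray, the small one is still behind its gate, both levers look level in the last picture, and the job is handed in (no verdict was returned).

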